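# Clamp the tin in the paint shaker and start it

## Robot

A 6-joint arm with a two-finger parallel gripper is mounted at the origin on the work surface; the furniture and walls round the work are solid. World frame = base frame: x ahead of the robot, y to its left, z up, the work surface at z = 0. Lengths are in m, angles in rad, forces in N, time in s.
With the tool pointing down it reaches from about 0.3 to 0.775 m from the base axis. Payload 14.6 kg.
Tool frame: the origin (TCP) lies on the centre line of the jaws, within the pads' length; the fingertips stand 19 mm ahead of it and the grasp point (between the pads) is the TCP; z points along the fingers, y is the line along which they close (so a half turn about z gives the same grasp; the last joint's range is limited). The gripper opens to 94 mm and grips with 3 to 60 N. Pads are 16 mm wide; open, the fingers measure 119 mm over their backs; the gripper's body (75 mm by 177 mm) begins 78 mm behind the grasp point.
Start: joints at [-1.376, 0.3, 1.521, -0, 1.321, -0.067], TCP at [0.142, -0.531, 0.224] pointing down, gripper open.
Joint ranges: [-3.03, 3.03], [-0.79, 2.21], [0.23, 2.52], [-1.04, 4.18], [0, 3.07], [-2.55, 2.55]. Speed limits (rad/s): [2.22, 2.22, 2.57, 3.14, 3.14, 3.14].

## Interface

Orientations are given as [roll, pitch, yaw] about the fixed x, y, z axes, in that order (R = Rz(yaw) Ry(pitch) Rx(roll)).
In Python, from station import get_obs, camera, workorder gives the robot as it stands.
- The arm moves only by the tool play_rows, never from a script. Its argument "motion" is a list that holds one entry, the list of rows, each a list of 7 numbers: the shift along the tool's x, y, z as a fraction of full scale, then the turn, a rotation vector about the tool's x, y, z as a fraction of full scale, then the opening, from -1 (shut) to 1 (fully open). In form: [[[x, y, z, ax, ay, az, grip], ...]]. A call has 1 to 10 rows; each row is the pose to reach, as a shift and turn from the pose commanded when the call began, along the tool's axes at that moment, turning the shorter way round; what a row does not reach only later rows make up. Full scale, the value 1, is 0.25 m for a shift and 2 pi rad for a turn. A row lasts 1/10 s, in which the tool goes at most 50 mm and 8.59 degrees, less where a joint would pass 70% of its speed; a pose out of reach is approached as far as the arm can. A call with a number of a shift or a turn outside -1 to 1 is refused whole. A call with a gripper value outside its range is refused whole. The fingers move at their own pace and stop on an object; "grip_force" is the grip in N (left out, the last holds). Time passes only in rows, so rows that repeat a pose let the fingers close. It gives the time, the measured TCP pose, the force, the opening and the grip force at its end, in the units of the state.
- get_obs(): the state, without advancing time (a new reading comes with each control period).
- camera(name): name is "side" or "top"; returns a dict with "frame" (420x560x3 uint8, red, green, blue), "z_map" (420x560 float32, m along the optical axis (not along the pixel's ray), 0 where there is no reading), "camera_matrix" (3x3 intrinsics, pixels), "D" ([k1, k2, p1, p2, k3] as OpenCV has them; the pictures are not rectified), "T" (4x4, takes a point from camera to world coordinates). Camera axes: x right, y up, looking along -z (the intrinsics and any distortion apply to the point x, -y, -z); pixel columns grow to the right and rows downward; lengths in m; the calibration is good to about 2 mm. A picture is of the moment at which its call begins.
- workorder.hand_in(): hands the job in; it is judged then, once.
The state is a dict: "time_s": time; "qpos": joint angles; "joint_vel": joint speeds; "tau": joint torques, N m; "ee_pos": TCP position; "eef_rot": TCP orientation; "force": force on the tool from outside, world axes, zero at the start; "moment": the same for the moment, N m; "grip_width": finger opening in m; "grip_force": force on a finger pad.
Only numpy, scipy, OpenCV 4.12 (cv2) and the standard library are available. Lean on these libraries where they do the work, as an engineer would, in place of code of your own. Each camera call takes 0.05 s, during which the arm holds its last target. There are 200 camera calls.

## Task

Get the red tin shaking: turn the crank handwheel on top of the paint shaker clockwise until the rubber pad presses firmly down on the tin's lid. Only then push the green start button all the way in and let it spring back out, leaving the red stop button, the tin's place and the things around the machine alone.

Things in the scene. Friction and masses are not known exactly. Their poses are not given: they have to be found in the camera images.
- shaker: Bench paint shaker, fixed. Blue base 190 x 385 mm, 45 mm high; two columns on its y axis, 72 mm either side of the tin tray, carry a blue bridge (top 244 mm up) and the handwheel. Grey control housing with two buttons on its right-hand end (local y -138 to -268 mm, top 106 mm up). Origin on the table under the tray's centre; z up, at yaw 0 x points away from the robot, y to the left.
- wheel_axis (a point): Point on the handwheel's vertical axis, above the shaker's origin, level with the middle of the crank grip (300 mm above the table). Wheel stays at its height; rim radius 58 mm, rim top 267 mm up; a threaded stem 14 mm thick stands out of the hub (to 310 mm up at most) and sinks as the clamp goes down.
- crank (a point): Middle of the crank grip: a black upright handle, 22 mm thick, 48 mm tall (273 to 321 mm above the table), that spins freely on its pin at the wheel's rim, 58 mm from the wheel's axis. It can be held from above without letting go and led round in a circle.
- handwheel (a joint): Angle of the handwheel, rad: 0 with the clamp fully up, grows clockwise seen from above, 11.62 at its end stop. Clamp goes down 20 mm a turn; pad touches the lid at about 9.4, then is squeezed, up to 7 mm (21 N) at the end stop. Stays where it is left; takes 2 to 4 N at the crank. At 0 the crank is on the shaker's local -x side of the axis.
- pad_face (a point): Centre of the underside of the clamp's black rubber pad (80 mm across, 13 mm thick, gives like a spring of 3 N a mm), which comes down on the tin's lid.
- pad: The same rubber pad under the clamp plate; origin at the centre of its underside.
- tin_seat (a point): Centre of the floor of the tin tray, 49 mm above the table; inner radius of its low rim 49 mm.
- red_tin: Red paint tin, 88 mm across, 122 mm tall, loose, standing in the tray under the pad. Origin at the centre of its underside, z up.
- start (a joint): Green start button: travel in m, 0 when out, 0.008 fully in; springs back by itself; fully in takes 4 N.
- start_top (a point): Centre of the top of the green start button (cap 32 mm across, pressed straight down), on the housing 205 mm to the right of the wheel's axis and 38 mm towards the shaker's local -x.
- stop (a joint): Red stop button, like the green one: 0 when out, 0.008 fully in. Not to be pressed.
- stop_top (a point): Centre of the top of the red stop button, 80 mm from the green one along the shaker's +x.
- green_tin: Green paint tin, 77 mm across, 127 mm tall, loose on the table to the left of the machine. Origin at the centre of its underside.
- brush: Paint brush, 214 mm long, wooden handle, lying on the table to the right of the machine. Origin at the centre of its underside.
There are look-alikes about, which are no part of the job. What is shaped like the red_tin but blue or orange is not meant.

How it is judged:
By the outcome, as a careful person would: the job done as asked, in the order asked, and still so for the second after the job is handed in, with the robot touching nothing.
It also fails if it takes over 58 s, if anything falls off the work surface, if the arm or the gripper's body presses on something with over 40 N, if the wrist force passes 120 N, or if a joint passes its speed limit or range.

## Working session

There is one attempt and no reset: what is moved stays moved. The work goes in short steps, Python scripts to look and compute and a tool call to move; the robot and the scene stay as the last step left them, time stands still between calls to the robot, and variables do not carry over. Pictures are saved under pics/ and viewed, at most 10 in all, crops included, and the job is handed in when it is done.

Besides the shell and the picture viewer there is one more tool, called as name(argument=value, ...), one argument or row to a line, values as JSON. play_rows: Moves the arm, as the interface text tells. Its arguments: {"type":"object","properties":{"motion":{"type":"array"},"grip_force":{"type":"number"}},"required":["motion"]}

```bash
mkdir -p pics; ls; cat > h.py <<'E'
import numpy as np, cv2
from station import get_obs, camera, workorder
def ray(c,px):
    p=cv2.undistortPoints(np.array([[px]],float),c["camera_matrix"],np.array(c["D"],float))[0,0]
    T=c["T"]; d=T[:3,:3]@np.array([p[0],-p[1],-1.]); return T[:3,3],d
def onz(c,px,z):
    o,d=ray(c,px); return o+d*(z-o[2])/d[2]
def cloud(c):
    h,w=c["z_map"].shape; u,v=np.meshgrid(np.arange(w),np.arange(h))
    p=cv2.undistortPoints(np.stack([u,v],-1).reshape(-1,1,2).astype(float),c["camera_matrix"],np.array(c["D"],float)).reshape(h,w,2)
    z=c["z_map"][...,None]; P=np.concatenate([p[...,:1]*z,-p[...,1:]*z,-z],-1)
    W=P@c["T"][:3,:3].T+c["T"][:3,3]; W[c["z_map"]<=0]=np.nan; return W
E
python3 - <<'E'
from h import *
import pickle
d={}
for n in("side","top"):
    c=camera(n);d[n]=c;cv2.imwrite(f"pics/{n}0.png",c["frame"][...,::-1]);print(n,c["T"].round(3).tolist(),c["camera_matrix"].round(1).tolist(),c["D"])
pickle.dump(d,open("c0.pkl","wb"))
print(get_obs())
E
```

```text
pics
side [[-0.954, 0.132, -0.27, 0.203], [-0.301, -0.446, 0.843, 1.076], [-0.009, 0.885, 0.465, 0.787], [0.0, 0.0, 0.0, 1.0]] [[401.5, 0.0, 278.5], [0.0, 401.5, 212.3], [0.0, 0.0, 1.0]] [-0.10793376  0.          0.          0.          0.        ]
top [[0.134, 0.959, -0.251, 0.297], [-0.991, 0.129, -0.036, -0.03], [-0.003, 0.253, 0.967, 1.219], [0.0, 0.0, 0.0, 1.0]] [[396.9, 0.0, 275.7], [0.0, 396.9, 216.6], [0.0, 0.0, 1.0]] [0.0059042 0.        0.        0.        0.       ]
{'time_s': 0.1, 'qpos': array([-1.37560718e+00,  3.00400040e-01,  1.52151523e+00, -3.86176607e-05,
        1.32069851e+00, -6.65950211e-02]), 'joint_vel': array([ 0.00048969, -0.00079451, -0.00310508,  0.00054502,  0.00039346,
        0.00048035]), 'tau': array([-6.61714912e-04, -5.32646334e+01, -3.53284371e+01,  7.09119765e-02,
        2.34872400e-02, -5.99852046e-05]), 'ee_pos': array([ 0.14229126, -0.53105229,  0.22395315]), 'eef_rot': array([-3.14057130e+00, -3.06283266e-05,  2.61793726e-01]), 'force': array([-0.31733383,  0.12616935,  0.58685347]), 'moment': array([ 0.01710154,  0.01463625, -0.01215146]), 'grip_force': 0.0, 'grip_width': 0.09420021876841395}
```

View pics/side0.png

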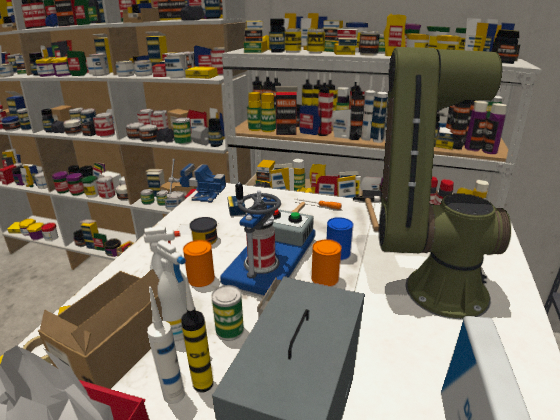

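View pics/top0.png

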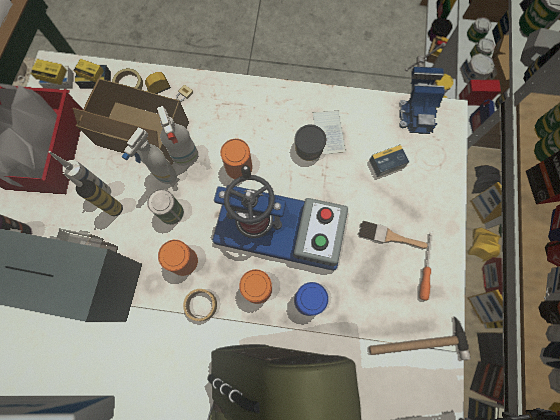

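Top view: the wheel is at about (248,198), the crank possibly at (241,172), the green button at (320,241) and the red button at (325,214). The shaker's red tin is under the wheel at (252,228). Look-alikes are orange at (236,152), (178,257) and (256,286), and blue at (311,299). Things that could be taken for the crank are the central stem (248,198), the upright black grip at the rim, and the dark tin (310,140). I'll check that in a close crop while measuring.

```bash
python3 - <<'E'
from h import *
import pickle
d=pickle.load(open("c0.pkl","rb"))
a=d["top"]["frame"][150:290,205:355];b=d["side"]["frame"][170:300,215:335]
a=cv2.resize(a,(428,400),interpolation=3);b=cv2.resize(b,(369,400),interpolation=3)
cv2.imwrite("pics/crop0.png",np.hstack([a,b])[...,::-1])
for n,(u0,u1,v0,v1) in dict(top=(295,350,195,270),side=(270,320,200,250)).items():
    c=d[n];W=cloud(c);hsv=cv2.cvtColor(c["frame"],cv2.COLOR_RGB2HSV)
    for nm,lo,hi in(("green",(40,100,50),(90,255,255)),("red",(0,130,80),(8,255,255)),("red2",(172,130,80),(180,255,255))):
        m=cv2.inRange(hsv,lo,hi);k=np.zeros_like(m);k[v0:v1,u0:u1]=1;m=m*k
        v,u=np.nonzero(m)
        if len(u)<5: continue
        px=[u.mean(),v.mean()];print(n,nm,len(u),np.round(px,1),np.nanmedian(W[v,u],0).round(4),"z max",np.nanpercentile(W[v,u,2],90).round(4),"on z=.118",onz(c,px,.118).round(4))
# wheel cloud
for n in("top","side"):
    W=cloud(d[n]).reshape(-1,3)
    s=(W[:,2]>.25)&(W[:,2]<.34)&(W[:,0]>.3)&(W[:,0]<.75)&(abs(W[:,1])<.25)
    P=W[s];print(n,len(P))
    rim=P[(P[:,2]<.272)]
    A=np.c_[2*rim[:,:2],np.ones(len(rim))]
    def ransac(r):
        best=None;rng=np.random.default_rng(0)
        for _ in range(500):
            q=r[rng.choice(len(r),3,False)];
            try: s_=np.linalg.solve(np.c_[2*q[:,:2],np.ones(3)],(q[:,:2]**2).sum(1))
            except: continue
            R=np.sqrt(abs(s_[2]+s_[0]**2+s_[1]**2))
            if abs(R-.058)>.01: continue
            e=abs(np.hypot(*(r[:,:2]-s_[:2]).T)-R)<.006
            if best is None or e.sum()>best[0]: best=(e.sum(),s_[:2],R)
        return best
    print(len(rim),ransac(rim))
    hi=P[P[:,2]>.283];print("high",len(hi));
    lab=np.round(hi,3);print(lab[np.argsort(lab[:,0])][::max(1,len(lab)//30)].tolist())
E
```

```text
top green 88 [320.  240.4] [ 0.5271 -0.1216  0.1298] z max 0.1336 on z=.118 [ 0.5301 -0.1223  0.118 ]
top red 87 [325.5 213.4] [ 0.607  -0.1286  0.1301] z max 0.1324 on z=.118 [ 0.6105 -0.1297  0.118 ]
side green 54 [294.8 215.1] [ 0.5255 -0.1113  0.1298] z max 0.1322 on z=.118 [ 0.53   -0.1342  0.118 ]
side red 35 [274.2 225.7] [0.5427 0.075  0.1296] z max 0.1598 on z=.118 [ 0.5761 -0.0406  0.118 ]
side red2 43 [271.7 242.2] [0.5405 0.0934 0.1353] z max 0.1538 on z=.118 [0.5512 0.0612 0.118 ]
top 1205
1062 (np.int64(644), array([0.58221273, 0.07925084]), np.float64(0.057326549797778806))
high 130
[[0.577, 0.081, 0.291], [0.578, 0.076, 0.29], [0.579, 0.084, 0.284], [0.58, 0.076, 0.293], [0.581, 0.074, 0.283], [0.583, 0.076, 0.298], [0.585, 0.081, 0.3], [0.587, 0.081, 0.301], [0.629, 0.09, 0.303], [0.629, 0.094, 0.316], [0.63, 0.092, 0.287], [0.63, 0.09, 0.306], [0.63, 0.098, 0.304], [0.631, 0.097, 0.317], [0.631, 0.099, 0.287], [0.631, 0.092, 0.318], [0.632, 0.099, 0.293], [0.632, 0.099, 0.319], [0.633, 0.097, 0.318], [0.635, 0.092, 0.322], [0.635, 0.103, 0.284], [0.636, 0.097, 0.324
[... 401 characters left out ...]
[0.579, 0.085, 0.295], [0.58, 0.082, 0.3], [0.582, 0.085, 0.301], [0.584, 0.088, 0.299], [0.585, 0.087, 0.292], [0.627, 0.096, 0.304], [0.628, 0.095, 0.306], [0.628, 0.098, 0.285], [0.629, 0.101, 0.302], [0.629, 0.099, 0.314], [0.63, 0.099, 0.292], [0.63, 0.102, 0.318], [0.631, 0.1, 0.321], [0.631, 0.093, 0.321], [0.633, 0.1, 0.285], [0.634, 0.092, 0.32], [0.634, 0.104, 0.293], [0.634, 0.105, 0.284], [0.635, 0.107, 0.32], [0.636, 0.106, 0.307], [0.637, 0.102, 0.308], [0.638, 0.104, 0.286], [0.638, 0.103, 0.296], [0.639, 0.105, 0.306], [0.64, 0.103, 0.302], [0.641, 0.103, 0.295], [0.642, 0.096, 0.324], [0.643, 0.105, 0.293], [0.644, 0.101, 0.316], [0.646, 0.099, 0.286], [0.648, 0.099, 0.315]]
```

View pics/crop0.png

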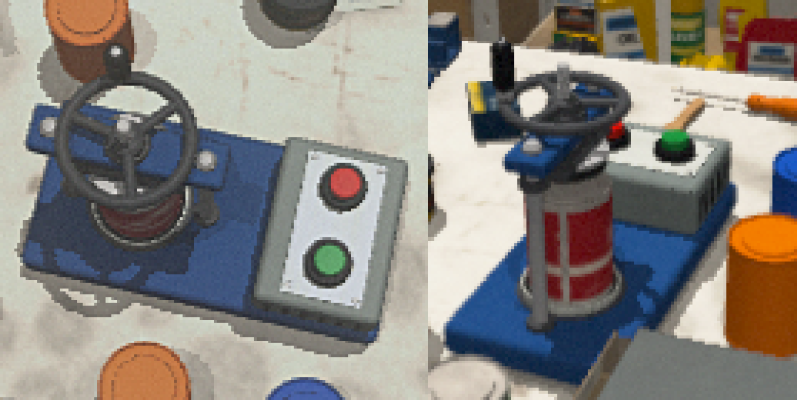

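The crop shows the black upright crank at top (246,170) and side (239,191). The pale pin at the hub is the stem, not the crank. The red-labelled tin sits in the tray under the pad. The stem top is about 0.301 m, which fits the wheel at about 2.8 rad. Next I triangulate the key points from both views.

```bash
cat >> h.py <<'E'
def tri(c1,p1,c2,p2):
    A=[];b=[]
    for c,p in((c1,p1),(c2,p2)):
        o,d=ray(c,p);d=d/np.linalg.norm(d);M=np.eye(3)-np.outer(d,d);A.append(M);b.append(M@o)
    X=np.linalg.lstsq(np.vstack(A),np.hstack(b),rcond=None)[0]
    return X, [np.linalg.norm(a@X-bb) for a,bb in zip(A,b)]
E
python3 - <<'E'
from h import *
import pickle
d=pickle.load(open("c0.pkl","rb"));px={}
for n in("top","side"):
    c=d[n];W=cloud(c);hsv=cv2.cvtColor(c["frame"],cv2.COLOR_RGB2HSV)
    near=lambda x,y,r,z0,z1:(np.hypot(W[...,0]-x,W[...,1]-y)<r)&(W[...,2]>z0)&(W[...,2]<z1)
    M=dict(crank=near(.638,.096,.026,.277,.335),stem=near(.582,.082,.014,.276,.32),green=(cv2.inRange(hsv,(40,100,50),(90,255,255))>0)&near(.527,-.12,.04,.11,.15),
      red=(hsv[...,1]>130)&near(.607,-.127,.03,.115,.15),
      rim=near(.582,.082,.066,.25,.273)&~near(.582,.082,.045,.2,.4))
    for k,m in M.items():
        v,u=np.nonzero(m)
        if k=="rim":
            e=cv2.fitEllipse(cv2.convexHull(np.c_[u,v].astype(np.int32)));px[n,k]=e[0]
        else: px[n,k]=(u.mean(),v.mean())
        print(n,k,len(u),np.round(px[n,k],1),(u.min(),u.max(),v.min(),v.max()),np.nanmean(W[m],0).round(4))
for k in M:
    X,e=tri(d["top"],px["top",k],d["side"],px["side",k]);print(k,X.round(4),np.round(e,4))
E
```

```text
top crank 104 [245.6 171.5] (np.int64(241), np.int64(250), np.int64(165), np.int64(178)) [0.6355 0.0918 0.3096]
top stem 34 [247.8 194.8] (np.int64(245), np.int64(250), np.int64(192), np.int64(198)) [0.5815 0.0791 0.2957]
top green 88 [320.  240.4] (np.int64(315), np.int64(325), np.int64(236), np.int64(245)) [ 0.5275 -0.1213  0.1301]
top red 86 [325.5 213.5] (np.int64(321), np.int64(330), np.int64(209), np.int64(218)) [ 0.607  -0.1285  0.13  ]
top rim 723 [248.5 198.7] (np.int64(223), np.int64(273), np.int64(175), np.int64(223)) [0.5799 0.0788 0.2645]
side crank 114 [238.8 190.5] (np.int64(235), np.int64(242), np.int64(182), np.int64(199)) [0.6355 0.101  0.3031]
side stem 40 [258.7 194.6] (np.int64(257), np.int64(261), np.int64(190), np.int64(199)) [0.5806 0.0842 0.2895]
side green 51 [294.7 215.2] (np.int64(291), np.int64(299), np.int64(212), np.int64(218)) [ 0.5248 -0.114   0.1287]
side red 22 [275.9 212.6] (np.int64(273), np.int64(278), np.int64(210), np.int64(215)) [ 0.5955 -0.1192  0.1256]
side rim 397 [258.5 203.8] (np.int64(237), np.int64(280), np.int64(193), np.int64(216)) [0.5767 0.0918 0.2638]
crank [0.6392 0.0932 0.2994] [0.0002 0.0002]
stem [0.5831 0.0799 0.2875] [0.0009 0.0009]
green [ 0.5278 -0.1219  0.1244] [0.0009 0.0009]
red [ 0.6043 -0.1301  0.1204] [0.0053 0.0053]
rim [0.5835 0.0803 0.2575] [0.0001 0.0001]
```

play_rows(
  motion=[
    [[0,0,-0.36,0,0,0,1],[0.1,-0.07,-0.72,0,0,0,1],[0.3,-0.22,-0.72,0,0,0,1],[0.5,-0.37,-0.72,0,0,0,1],[0.7,-0.52,-0.72,0,0,0,1],[0.9,-0.67,-0.72,0,0,0,1],[1,-0.74,-0.72,0,0,0,1]],
  ],
)

```text
time_s: 0.8
ee_pos: [0.2931, -0.3406, 0.3987]
eef_rot: [3.141, -0.0, 0.261]
force: [0.2, 0.0, -0.2]
grip_width: 0.094
grip_force: 0.0
```

play_rows(
  motion=[
    [[0.2,-0.15,0,0,0,0,1],[0.4,-0.3,0,0,0,0,1],[0.6,-0.44,0,0,0,0,1],[0.8,-0.59,0,0,0,0,1],[1,-0.74,0,0,0,0,1],[1,-0.74,0,0,0,0,1]],
  ],
)

```text
time_s: 1.4
ee_pos: [0.48, -0.1056, 0.3983]
eef_rot: [-3.142, 0.0, 0.262]
force: [-0.3, -1.8, -0.2]
grip_width: 0.0938
grip_force: 0.0
```

play_rows(
  motion=[
    [[0,0,0,0,0,0,1],[0,0,0,0,0,0,1]],
  ],
)

```text
time_s: 1.6
ee_pos: [0.4794, -0.1069, 0.3979]
eef_rot: [-3.141, 0.001, 0.264]
force: [0.7, -0.5, -1.0]
grip_width: 0.0942
grip_force: 0.0
```

play_rows(
  motion=[
    [[0.2,-0.147,0,0,0,0,1],[0.4,-0.294,0,0,0,0,1],[0.6,-0.441,0,0,0,0,1],[0.826,-0.607,0,0,0,0,1],[0.826,-0.607,0,0,0,0,1],[0.826,-0.607,0,0,0,0,1],[0.826,-0.607,0,0,0,0,1],[0.826,-0.607,0,0,0,0,1],[0.826,-0.607,0,0,0,0,1],[0.826,-0.607,0,0,0,0,1]],
  ],
)

```text
time_s: 2.6
ee_pos: [0.6389, 0.0912, 0.3994]
eef_rot: [3.141, -0.001, 0.26]
force: [1.2, 0.2, 0.0]
grip_width: 0.094
grip_force: 0.0
```

```bash
python3 - <<'E'
from h import *
o=get_obs();print(o["ee_pos"],o["eef_rot"],o["qpos"].round(3))
s=camera("side");t=camera("top")
a=cv2.resize(t["frame"][130:270,170:320],(428,400),interpolation=3);b=cv2.resize(s["frame"][130:260,190:310],(369,400),interpolation=3)
cv2.imwrite("pics/c1.png",np.hstack([a,b])[...,::-1])
E
```

```text
[0.63888495 0.09116435 0.39941423] [ 3.14129324e+00 -1.31026179e-03  2.60263043e-01] [ 0.085  0.486  0.872 -0.     1.783  1.396]
```

View pics/c1.png

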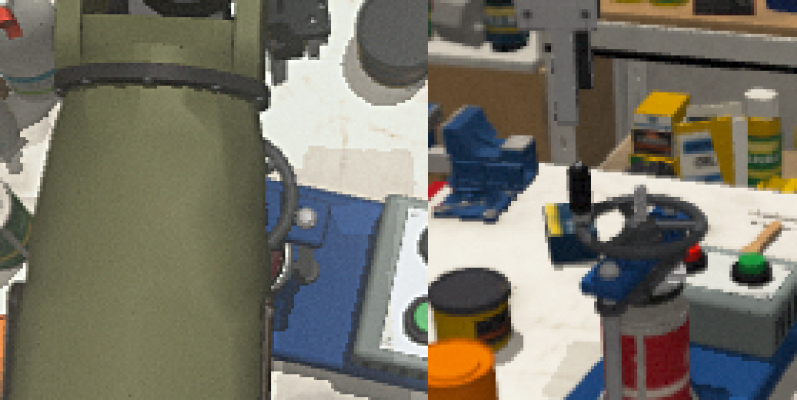

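The side view has the near finger tip straight above the crank, at crop (575,110) against (578,180). I'm lowering and closing.

play_rows(
  motion=[
    [[0.003,-0.007,0.15,0,0,0,1],[0.003,-0.007,0.28,0,0,0,1],[0.003,-0.007,0.39,0,0,0,1],[0.003,-0.007,0.39,0,0,0,1],[0.003,-0.007,0.39,0,0,0,-1],[0.003,-0.007,0.39,0,0,0,-1],[0.003,-0.007,0.39,0,0,0,-1],[0.003,-0.007,0.39,0,0,0,-1],[0.003,-0.007,0.39,0,0,0,-1],[0.003,-0.007,0.39,0,0,0,-1]],
  ],
  grip_force=25,
)

```text
time_s: 3.7
ee_pos: [0.6396, 0.0944, 0.3011]
eef_rot: [3.142, -0.0, 0.262]
force: [0.6, -0.7, 0.3]
grip_width: 0.0493
grip_force: 0.0
```

play_rows(
  motion=[
    [[0,0,0,0,0,0,-1],[0,0,0,0,0,0,-1],[0,0,0,0,0,0,-1]],
  ],
)

```text
time_s: 4.0
ee_pos: [0.6396, 0.0944, 0.3009]
eef_rot: [-3.142, 0.0, 0.262]
force: [-0.4, -0.7, 0.1]
grip_width: 0.0257
grip_force: 0.0
```

```bash
python3 - <<'E'
from h import *
for _ in range(4):
    o=get_obs();print(o["ee_pos"].round(4),o["eef_rot"].round(4),o["force"].round(2),o["moment"].round(2))
s=camera("side");o=get_obs();print(o["ee_pos"].round(4),o["eef_rot"].round(4),o["force"].round(2),o["moment"].round(2))
cv2.imwrite("pics/c2.png",cv2.resize(s["frame"][150:250,190:310],(480,400),interpolation=3)[...,::-1])
E
```

```text
[0.6396 0.0944 0.3009] [-3.1416e+00  1.0000e-04  2.6180e-01] [-0.41 -0.65  0.08] [-0.01 -0.02 -0.02]
[0.6396 0.0944 0.3009] [-3.1416e+00  1.0000e-04  2.6180e-01] [-0.41 -0.65  0.08] [-0.01 -0.02 -0.02]
[0.6396 0.0944 0.3009] [-3.1416e+00  1.0000e-04  2.6180e-01] [-0.41 -0.65  0.08] [-0.01 -0.02 -0.02]
[0.6396 0.0944 0.3009] [-3.1416e+00  1.0000e-04  2.6180e-01] [-0.41 -0.65  0.08] [-0.01 -0.02 -0.02]
[0.6396 0.0943 0.3009] [3.1415 0.     0.2617] [-0.12  0.73  1.47] [0.13 0.04 0.06]
```

View pics/c2.png

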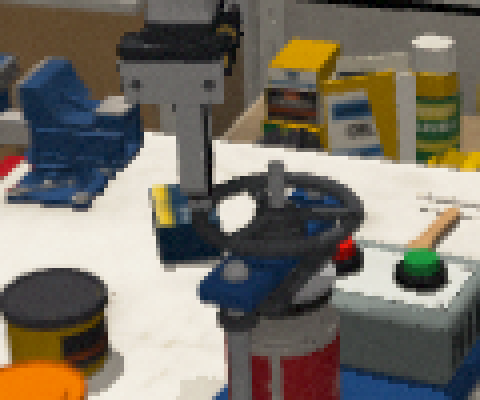

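play_rows(
  motion=[
    [[0,0,0,0,0,0,-1],[0,0,0,0,0,0,-1],[0,0,0,0,0,0,-1],[-0.0046,0.0461,0,0,0,0,-1],[-0.0183,0.0903,0,0,0,0,-1],[-0.0405,0.131,0,0,0,0,-1],[-0.0704,0.1664,0,0,0,0,-1],[-0.0704,0.1664,0,0,0,0,-1]],
  ],
  grip_force=25,
)

```text
time_s: 4.85
ee_pos: [0.632, 0.0483, 0.3009]
eef_rot: [-3.14, 0.003, 0.261]
force: [-10.2, 4.3, 1.3]
grip_width: 0.022
grip_force: 25.0
```

```bash
python3 - <<'E'
from h import *
import time
for i in range(1):
    o=get_obs();print(o["time_s"],o["ee_pos"].round(4),o["force"].round(2),o["moment"].round(2),o["grip_width"],o["grip_force"])
E
```

```text
4.85 [0.632  0.0483 0.3009] [-10.18   4.3    1.35] [ 0.76  1.8  -0.03] 0.021974362753817502 25.000170162529685
```

play_rows(
  motion=[
    [[-0.0363,0.0288,0,0,0,0,-1],[-0.0776,0.0498,0,0,0,0,-1],[-0.1222,0.0622,0,0,0,0,-1],[-0.1684,0.0655,0,0,0,0,-1],[-0.1684,0.0655,0,0,0,0,-1]],
  ],
)

```text
time_s: 5.35
ee_pos: [0.5956, 0.0233, 0.3009]
eef_rot: [-3.138, 0.001, 0.262]
force: [-4.5, 12.0, -0.3]
grip_width: 0.0212
grip_force: 25.0
```

play_rows(
  motion=[
    [[-0.0459,-0.006,0,0,0,0,-1],[-0.0898,-0.021,0,0,0,0,-1],[-0.1298,-0.0444,0,0,0,0,-1],[-0.1643,-0.0752,0,0,0,0,-1],[-0.1643,-0.0752,0,0,0,0,-1]],
  ],
)

```text
time_s: 5.85
ee_pos: [0.5519, 0.0312, 0.3009]
eef_rot: [-3.14, -0.002, 0.262]
force: [4.0, 10.3, -2.7]
grip_width: 0.0219
grip_force: 25.0
```

play_rows(
  motion=[
    [[-0.0267,-0.0411,0,0,0,0,-1],[-0.0465,-0.083,0,0,0,0,-1],[-0.0576,-0.128,0,0,0,0,-1],[-0.0595,-0.1743,0,0,0,0,-1],[-0.0595,-0.1743,0,0,0,0,-1]],
  ],
)

```text
time_s: 6.35
ee_pos: [0.5263, 0.0699, 0.3009]
eef_rot: [-3.141, 0.0, 0.263]
force: [1.0, 3.3, -2.1]
grip_width: 0.0216
grip_force: 25.0
```

play_rows(
  motion=[
    [[0.0073,-0.0457,0,0,0,0,-1],[0.0235,-0.0891,0,0,0,0,-1],[0.0481,-0.1284,0,0,0,0,-1],[0.0799,-0.162,0,0,0,0,-1],[0.0799,-0.162,0,0,0,0,-1]],
  ],
)

```text
time_s: 6.85
ee_pos: [0.5365, 0.1145, 0.3009]
eef_rot: [-3.141, -0.001, 0.263]
force: [2.9, 1.3, -0.7]
grip_width: 0.0211
grip_force: 25.0
```

play_rows(
  motion=[
    [[0.0379,-0.0266,0,0,0,0,-1],[0.0803,-0.0452,0,0,0,0,-1],[0.1256,-0.055,0,0,0,0,-1],[0.1719,-0.0555,0,0,0,0,-1],[0.2175,-0.0469,0,0,0,0,-1],[0.2603,-0.0294,0,0,0,0,-1],[0.2989,-0.0037,0,0,0,0,-1],[0.3316,0.0291,0,0,0,0,-1],[0.3316,0.0291,0,0,0,0,-1]],
  ],
)

```text
time_s: 7.75
ee_pos: [0.6185, 0.1265, 0.3009]
eef_rot: [3.141, 0.001, 0.26]
force: [-1.6, -6.1, 2.7]
grip_width: 0.0216
grip_force: 25.0
```

play_rows(
  motion=[
    [[0.0255,0.0387,0,0,0,0,-1],[0.0428,0.0816,0,0,0,0,-1],[0.0513,0.1272,0,0,0,0,-1],[0.0505,0.1735,0,0,0,0,-1],[0.0405,0.2187,0,0,0,0,-1],[0.0218,0.2611,0,0,0,0,-1],[-0.005,0.2989,0,0,0,0,-1],[-0.0388,0.3306,0,0,0,0,-1],[-0.0388,0.3306,0,0,0,0,-1]],
  ],
)

```text
time_s: 8.65
ee_pos: [0.6288, 0.0442, 0.3009]
eef_rot: [-3.141, 0.001, 0.261]
force: [-3.7, 0.8, 0.2]
grip_width: 0.0217
grip_force: 25.0
```

play_rows(
  motion=[
    [[-0.0394,0.0244,0,0,0,0,-1],[-0.0828,0.0404,0,0,0,0,-1],[-0.1286,0.0475,0,0,0,0,-1],[-0.1749,0.0454,0,0,0,0,-1],[-0.2198,0.0341,0,0,0,0,-1],[-0.2616,0.0141,0,0,0,0,-1],[-0.2808,0.0011,0,0,0,0,-1],[-0.2808,0.0011,0,0,0,0,-1]],
  ],
)

```text
time_s: 9.45
ee_pos: [0.5611, 0.0267, 0.3009]
eef_rot: [-3.141, 0.0, 0.262]
force: [-0.3, 2.0, -1.6]
grip_width: 0.0211
grip_force: 25.0
```

play_rows(
  motion=[
    [[-0.0091,-0.0071,0,0,0,0,-1],[-0.0177,-0.0147,0,0,0,0,-1],[-0.026,-0.0228,0,0,0,0,-1],[-0.034,-0.0314,0,0,0,0,-1],[-0.034,-0.0314,0,0,0,0,-1]],
  ],
)

```text
time_s: 9.95
ee_pos: [0.5512, 0.032, 0.3009]
eef_rot: [3.142, 0.001, 0.262]
force: [-1.1, -0.8, -1.3]
grip_width: 0.0214
grip_force: 25.0
```

play_rows(
  motion=[
    [[0,0,0,0,0,0,0],[0,0,0,0,0,0,0],[0,0,0,0,0,0,0],[0,0,0,0,0,0,0],[0,0,-0.15,0,0,0,0],[0,0,-0.3,0,0,0,0],[0,0,-0.4,0,0,0,0],[0,0,-0.4,0,0,0,0]],
  ],
)

```text
time_s: 10.75
ee_pos: [0.552, 0.032, 0.4045]
eef_rot: [3.14, -0.006, 0.262]
force: [-0.1, 0.3, 0.9]
grip_width: 0.047
grip_force: 0.0
```

```bash
python3 - <<'E'
from h import *
s=camera("side");o=get_obs();print(o["ee_pos"].round(4),o["eef_rot"].round(4),o["force"].round(2),o["grip_width"])
cv2.imwrite("pics/c3.png",cv2.resize(s["frame"][150:290,210:330],(514,600),interpolation=3)[...,::-1])
W=cloud(s);C=np.array([.5833,.081])
near=lambda x,y,r,z0,z1:(np.hypot(W[...,0]-x,W[...,1]-y)<r)&(W[...,2]>z0)&(W[...,2]<z1)
for k,m in dict(crank=near(.551,.034,.025,.277,.335),stem=near(.581,.084,.014,.26,.32)).items():
    print(k,m.sum(),W[m].mean(0).round(4) if m.any() else "",W[m][:,2].max() if m.any() else "")
E
```

```text
[0.5518 0.032  0.402 ] [ 3.141e+00 -2.400e-03  2.618e-01] [ 0.26  0.59 -0.23] 0.0474127630013481
crank 107 [0.5477 0.0401 0.3028] 0.3270787205381539
stem 45 [0.58   0.0875 0.2674] 0.2746214005835643
```

View pics/c3.png

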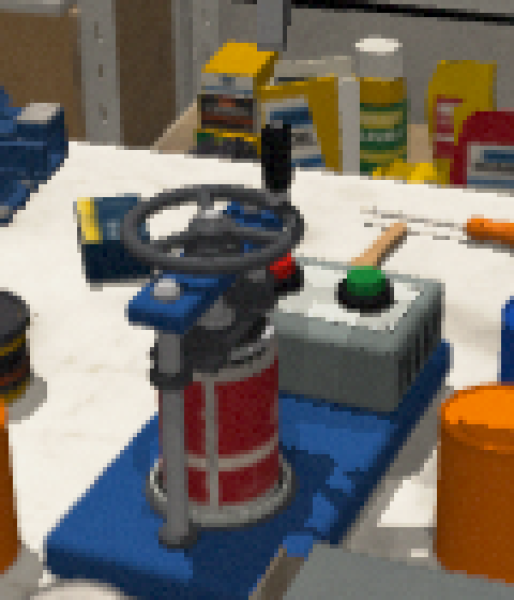

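The pad now sits on the tin's lid, hidden behind the bridge column at about (215,345). The stem has sunk to 0.274 m, which matches 11.5 rad, and the crank stayed where I left it at (276,160). Next is the green button at (365,283).

play_rows(
  motion=[
    [[-0.04,0.1,0,0,0,0,-1],[-0.1,0.25,0,0,0,0,-1],[-0.18,0.41,0,0,0,0,-1],[-0.252,0.57,0,0,0,0,-1],[-0.252,0.57,0,0,0,0,-1],[-0.252,0.57,0,0,0,0,-1],[-0.252,0.57,0.2,0,0,0,-1],[-0.252,0.57,0.4,0,0,0,-1],[-0.252,0.57,0.6,0,0,0,-1],[-0.252,0.57,0.6,0,0,0,-1]],
  ],
)

```text
time_s: 11.8
ee_pos: [0.5254, -0.12, 0.2447]
eef_rot: [-3.136, 0.009, 0.263]
force: [-0.7, 0.1, -0.6]
grip_width: 0.0005
grip_force: 0.0
```

```bash
python3 - <<'E'
from h import *
s=camera("side");t=camera("top");o=get_obs();print(o["ee_pos"].round(4),o["eef_rot"].round(4),o["force"].round(2),o["grip_width"])
a=cv2.resize(t["frame"][170:290,250:380],(433,400),interpolation=3);b=cv2.resize(s["frame"][140:260,230:340],(367,400),interpolation=3)
cv2.imwrite("pics/c4.png",np.hstack([a,b])[...,::-1])
E
```

```text
[ 0.528  -0.1212  0.2521] [-3.1415 -0.      0.263 ] [ 0.21 -0.72  0.75] 4.372463640284143e-06
```

View pics/c4.png

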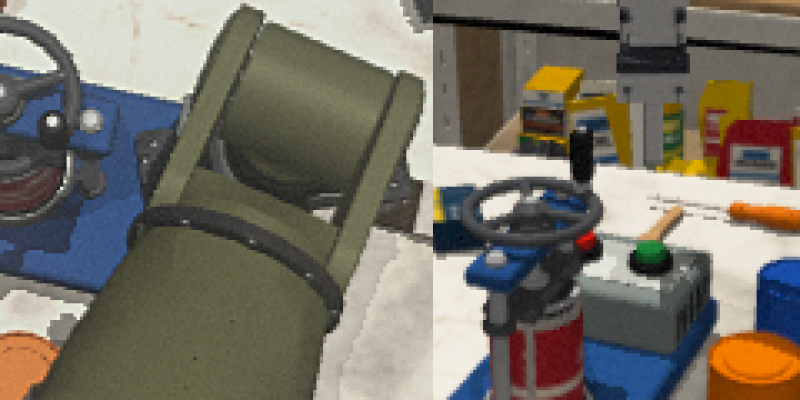

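play_rows(
  motion=[
    [[0,0,0.1,0,0,0,-1],[0,0,0.2,0,0,0,-1],[0,0,0.29,0,0,0,-1],[0,0,0.34,0,0,0,-1],[0,0,0.368,0,0,0,-1],[0,0,0.38,0,0,0,-1],[0,0,0.39,0,0,0,-1],[0,0,0.4,0,0,0,-1],[0,0,0.4,0,0,0,-1]],
  ],
)

```text
time_s: 12.8
ee_pos: [0.5277, -0.122, 0.1511]
eef_rot: [3.141, -0.0, 0.262]
force: [0.2, -0.0, 0.8]
grip_width: 0.0003
grip_force: 0.0
```

play_rows(
  motion=[
    [[0,0,0.01,0,0,0,-1],[0,0,0.02,0,0,0,-1],[0,0,0.028,0,0,0,-1],[0,0,0.028,0,0,0,-1]],
  ],
)

```text
time_s: 13.2
ee_pos: [0.5278, -0.122, 0.1439]
eef_rot: [3.141, -0.001, 0.262]
force: [1.8, -0.4, 3.4]
grip_width: 0.0005
grip_force: 1.5
```

play_rows(
  motion=[
    [[0,0,0.006,0,0,0,-1],[0,0,0.012,0,0,0,-1],[0,0,0.012,0,0,0,-1]],
  ],
)

```text
time_s: 13.5
ee_pos: [0.5279, -0.1221, 0.1417]
eef_rot: [3.141, -0.001, 0.262]
force: [-0.6, -0.0, 9.3]
grip_width: 0.0001
grip_force: 4.7
```

play_rows(
  motion=[
    [[0,0,0.006,0,0,0,-1],[0,0,0.012,0,0,0,-1],[0,0,0.012,0,0,0,-1]],
  ],
)

```text
time_s: 13.8
ee_pos: [0.5282, -0.1221, 0.1411]
eef_rot: [3.14, -0.002, 0.262]
force: [-11.5, 4.1, 34.5]
grip_width: -0.0002
grip_force: 17.3
```

The button has bottomed: the force climbed steeply well past 4 N. I'm releasing straight up.

play_rows(
  motion=[
    [[0,0,-0.02,0,0,0,-1],[0,0,-0.06,0,0,0,-1],[0,0,-0.2,0,0,0,-1],[0,0,-0.4,0,0,0,-1],[0,0,-0.6,0,0,0,-1],[0,0,-0.8,0,0,0,-1],[0,0,-0.8,0,0,0,-1],[0,0,-0.8,0,0,0,-1]],
  ],
)

```text
time_s: 14.6
ee_pos: [0.5275, -0.1219, 0.3382]
eef_rot: [3.141, -0.0, 0.262]
force: [-0.1, -0.2, -0.1]
grip_width: 0.0
grip_force: 0.0
```

play_rows(
  motion=[
    [[-0.2,0.2,0,0,0,0,-1],[-0.4,0.4,0,0,0,0,-1],[-0.6,0.6,0,0,0,0,-1],[-0.7,0.8,0,0,0,0,-1],[-0.7,0.9,0,0,0,0,-1],[-0.7,0.9,0,0,0,0,-1],[-0.7,0.9,0,0,0,0,-1],[-0.7,0.9,0,0,0,0,-1]],
  ],
)

```text
time_s: 15.4
ee_pos: [0.4163, -0.3847, 0.3359]
eef_rot: [-3.138, 0.002, 0.26]
force: [-0.1, 0.1, 0.0]
grip_width: 0.0001
grip_force: 0.0
```

```bash
python3 - <<'E'
from h import *
s=camera("side");t=camera("top");o=get_obs();print(o["time_s"],o["ee_pos"].round(4),o["force"].round(2))
a=cv2.resize(t["frame"][150:290,205:355],(428,400),interpolation=3);b=cv2.resize(s["frame"][170:300,215:335],(369,400),interpolation=3)
cv2.imwrite("pics/c5.png",np.hstack([a,b])[...,::-1])
W=cloud(t);hsv=cv2.cvtColor(t["frame"],cv2.COLOR_RGB2HSV)
for nm,lo,hi in(("green",(40,100,50),(90,255,255)),("red",(0,130,80),(8,255,255))):
    m=(cv2.inRange(hsv,lo,hi)>0)&(np.hypot(W[...,0]-.567,W[...,1]+.125)<.07);print(nm,m.sum(),np.median(W[m],0).round(4))
E
```

```text
15.5 [ 0.417  -0.3836  0.3371] [0.17 0.53 0.46]
green 87 [ 0.5277 -0.1211  0.1303]
red 87 [ 0.6072 -0.1284  0.13  ]
```

View pics/c5.png

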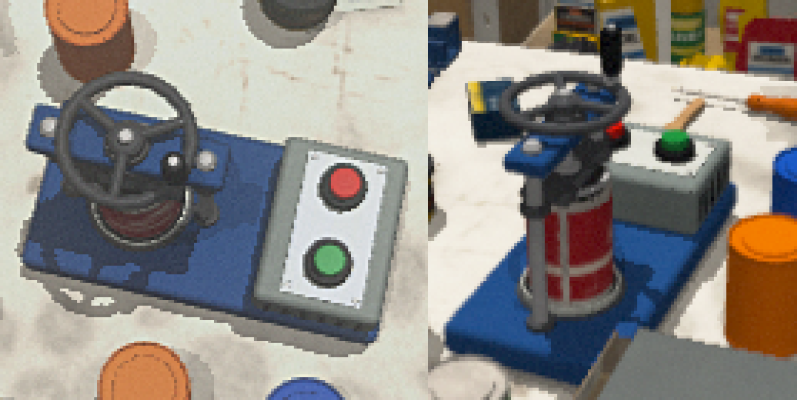

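The clamp is down, with the crank at (172,163). The green button at (328,260) is back at its starting height of 0.130 m, and the red button at (343,187) hasn't moved. The tin is still in its tray. I'm handing in.

```bash
python3 -c "
from station import workorder
print(workorder.hand_in())"
```

```text
the job is handed in; nothing more can be done
None
```

I turned the handwheel clockwise to about 11.5 rad, so the pad is squeezed firmly on the red tin's lid. I then pushed the green start button fully in and it sprang back out; nothing else moved in the camera views, and I handed the job in at about 15.5 s (no verdict came back).

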